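# Slide the cover tray onto the right rails of the rack

## Robot

A 6-joint arm with a two-finger parallel gripper is mounted at the origin on a cart in front of the work surface, level with it; the furniture and walls round the work are solid. World frame = base frame: x ahead of the robot, y to its left, z up, the work surface at z = 0. Lengths are in m, angles in rad, forces in N, time in s.
With the tool pointing down it reaches from about 0.3 to 0.825 m from the base axis. Payload 5.4 kg.
Tool frame: the origin (TCP) lies where the fingers leave the gripper's body, on its centre line; the fingertips stand 88 mm ahead of it and the grasp point (between the pads) lies 69 mm ahead of it; x points along the fingers, y is the direction in which the jaws open and shut, and the axes are right-handed (so a half turn about x gives the same grasp; the last joint's range is limited). The gripper opens to 92 mm and grips with 3 to 60 N. Pads are 20 mm wide; open, the fingers measure 128 mm over their backs; the gripper's body (75 mm by 189 mm) begins 69 mm behind the grasp point.
Start: joints at [0.947, 0.158, 1.597, -0, 1.386, -0.21], TCP at [0.231, 0.526, 0.303] pointing down, gripper open.
Joint ranges: [-2.91, 2.91], [-0.94, 2.29], [0.18, 2.7], [-1.29, 4.43], [0.17, 2.64], [-3, 3]. Speed limits (rad/s): [2.57, 2.57, 3.14, 3.14, 3.14, 3.14].

## Interface

Orientations are given as [roll, pitch, yaw] about the fixed x, y, z axes, in that order (R = Rz(yaw) Ry(pitch) Rx(roll)).
In Python, from plant import get_state, eyes, order gives the robot as it stands.
- The arm moves only by the tool step_arm, never from a script. Its arguments are lists of equal length, an entry for each row: "delta_pos": the shift along the tool's x, y, z as a fraction of full scale, a list of three; "turn": the turn, a rotation vector about the tool's x, y, z as a fraction of full scale, a list of three; "grip": the opening, from -1 (shut) to 1 (fully open). A call has 1 to 12 rows; each row shifts and turns the commanded pose from where the row before left it, along the tool's axes as they then stand; what a row does not reach is not made up. Full scale, the value 1, is 25 mm for a shift and 8 degrees for a turn. A row lasts 1/8 s, in which the tool goes at most 62.5 mm and 10.7 degrees, less where a joint would pass 70% of its speed; a pose out of reach is approached as far as the arm can. A call with a number of a shift or a turn outside -1 to 1 is refused whole. A call with a gripper value outside its range is refused whole. The fingers move at their own pace and stop on an object; the grip force is fixed at half the most. Time passes only in rows, so rows that do not move let the fingers close. It gives the time, the measured TCP pose, the force and the opening at its end, in the units of the state.
- get_state(): the state, without advancing time (a new reading comes with each control period).
- eyes.get_image(name): name is "scene" or "top" or "wrist"; returns the picture (384x512x3 uint8, blue, green, red); there is no depth.
- eyes.camera_params(name): a dict with "fov_y" (degrees; the focal length in pixels is half the picture's height over the tangent of half this angle, whatever the lens; pixels are square), "cx", "cy" (the principal point, pixels), "rvec" (rotation vector, rad) and "tvec" (3), from world to camera coordinates, as OpenCV has them. Camera axes: x right, y down, z forward; pixel columns grow to the right and rows downward; lengths in m; the calibration is good to about 2 mm. A picture is of the moment at which its call begins: read the wrist's pose just before it. camera_params takes no time and is no camera call; for the wrist camera it gives the pose at the moment of the call.
- order.close_job(): hands the job in, once; it reports no verdict.
The state is a dict: "time_s": time; "joint_pos": joint angles; "qd": joint speeds; "tau": joint torques, N m; "ee_pos": TCP position; "tcp_rot": TCP orientation; "force": force on the tool from outside, world axes, zero at the start; "moment": the same for the moment, N m; "grip_width": finger opening in m.
Only numpy, scipy, OpenCV 4.12 (cv2) and the standard library are available. Lean on these libraries where they do the work, as an engineer would, in place of code of your own. Each camera call takes 0.05 s, during which the arm holds its last target. There are 200 camera calls.

## Task

One thing stands inside the small rack: cover it by sliding the blue metal tray, rear edge first and handle towards you, onto the lowest pair of rails that clears that thing. Push the tray in until it meets the sprung orange stop at the back and presses it in by about half a centimetre, never hard against its end, then let go and leave the tray lying flat on its rails in touch with the stop. Do not shift the thing in the rack or the other loose things.

Things in the scene. Friction and masses are not known exactly. Their poses are not given: they have to be found in the camera images.
- tray_mid (a point): Blue metal tray with an upright wooden handle; flat sheet 170 x 140 mm, 4 mm thick. The point is the middle of the sheet, 2 mm above its underside. x points along the 170 mm from the handle end to the rear edge (x = +85 mm), which goes into the rack first; y along the 140 mm width; z up.
- tray_grip (a point): Point in the tray's upright dark wooden handle, same axes as tray_mid. The handle is a plate 12 mm thick (x) and 60 mm wide (y), from 4 to 70 mm above the tray's underside at its front end. The point is in mid-thickness, 48 mm above tray_mid and 79 mm in front of it (x = -79 mm). Grip across the 12 mm, from above.
- tray: The same tray, about 0.3 kg, loose, lying at first on a low plywood rest; flat underside, 10 mm high rims along the rear and both long sides. Origin in the middle of its underside, axes as tray_mid.
- rack_mid (a point): Fixed rack on the table: three pairs of steel angle rails one above the other, open at the front and top. The point lies on the table, midway between the rails; x points into the rack (the way the tray slides in), y across, z up. The rails run from x = -80 to +80 mm; the tops of their ledges are 52, 82 and 118 mm above the point; the wooden posts end at 140 mm.
- rack: The same rack, same origin and axes. Ledges are 4 mm thick and reach 12 mm inwards; the tray's long sides rest on them. Tray and ledges are smooth. The upright flanges at their outer edges are 146 mm apart (3 mm play each side of the tray) and end 10 mm above each ledge.
- stop_range (a point): Middle of the space, at the back of the rack, where the sprung stop may be set (48 mm behind rack_mid, 95 mm up; same axes), NOT the stop itself. The stop is an orange upright bar 50 mm wide, tall enough for all rails; its face stands up to 18 mm before or behind this point, so feel for it. It gives about 1 mm per newton and is hard against its end after 10 mm.
- wax_pot_mid (a point): Low round pot, 90 mm across and 32 mm high, loose; point at its centre, 16 mm above its base, z up. It stands either in the rack (within 60 mm of rack_mid) or elsewhere on the table; the rails at 52 mm are the lowest that clear it.
- tape_measure_mid (a point): Pocket tape measure standing upright, 31 x 84 mm and 60 mm high, loose; point at its centre, 30 mm above its base, z up. It stands either in the rack (within 60 mm of rack_mid) or elsewhere on the table; the rails at 82 mm are the lowest that clear it.
- tea_mug_mid (a point): White mug with a coloured diamond pattern, 86 x 116 mm with its handle and 101 mm high, loose; point at its centre, 50 mm above its base, z up. It stands either in the rack (within 60 mm of rack_mid) or elsewhere on the table; the rails at 118 mm are the lowest that clear it.

How it is judged:
On the way, in this order (a step that is already met when the one before it is completed fails the run):
1. the tray has entered the right pair of rails by at least 40 mm (((horizontal distance between wax_pot_mid and rack_mid below 0.06 m and z of tray_mid in the frame of rack_mid between 0.044 and 0.064 m) or (horizontal distance between tape_measure_mid and rack_mid below 0.06 m and z of tray_mid in the frame of rack_mid between 0.074 and 0.094 m) or (horizontal distance between tea_mug_mid and rack_mid below 0.06 m and z of tray_mid in the frame of rack_mid between 0.11 and 0.13 m)) and y of tray_mid in the frame of rack_mid between -0.008 and 0.008 m and angle between the x axis of tray_mid and the x axis of rack_mid, either way round below 0.08 rad and angle between tray_mid's own z axis and vertical below 0.05 rad and x of tray_mid in the frame of rack_mid above -0.125 m), for 0.1 s.
2. the tray, on the right pair of rails, presses the sprung stop with at least 3 N (((horizontal distance between wax_pot_mid and rack_mid below 0.06 m and z of tray_mid in the frame of rack_mid between 0.048 and 0.06 m) or (horizontal distance between tape_measure_mid and rack_mid below 0.06 m and z of tray_mid in the frame of rack_mid between 0.078 and 0.09 m) or (horizontal distance between tea_mug_mid and rack_mid below 0.06 m and z of tray_mid in the frame of rack_mid between 0.114 and 0.126 m)) and y of tray_mid in the frame of rack_mid between -0.008 and 0.008 m and angle between the x axis of tray_mid and the x axis of rack_mid, either way round below 0.08 rad and angle between tray_mid's own z axis and vertical below 0.05 rad and contact force between tray and stop_pad_c0 above 3 N), for 0.2 s.
At the end, for the whole second after the job is handed in: The tray lies still and flat (tilt under 0.05 rad) within 4 mm of its resting height on the lowest rails that clear the thing in the rack, in line with the rack (0.08 rad, 8 mm sideways), its rear edge within 3 mm of the stop's face (((horizontal distance between wax_pot_mid and rack_mid below 0.06 m and z of tray_mid in the frame of rack_mid between 0.05 and 0.058 m) or (horizontal distance between tape_measure_mid and rack_mid below 0.06 m and z of tray_mid in the frame of rack_mid between 0.08 and 0.088 m) or (horizontal distance between tea_mug_mid and rack_mid below 0.06 m and z of tray_mid in the frame of rack_mid between 0.116 and 0.124 m)) and y of tray_mid in the frame of rack_mid between -0.008 and 0.008 m and angle between the x axis of tray_mid and the x axis of rack_mid, either way round below 0.08 rad and angle between tray_mid's own z axis and vertical below 0.05 rad and x of stop_pad_c0 in the frame of tray_mid between 0.08 and 0.092 m and linear speed of tray below 0.01 m/s); the robot touches nothing.
It fails at once if the stop is driven hard against its end (more than 20 N on it) (contact force between tray and stop_pad_c0 above 20 N).
It fails at once if the tray is forced against the rack with more than 30 N (contact force between tray and rack above 30 N).
It fails at once if the wax pot is moved more than 12 mm (distance of wax_pot_mid from where it was at the start of the episode above 0.012 m).
It fails at once if the tape measure is moved more than 12 mm (distance of tape_measure_mid from where it was at the start of the episode above 0.012 m).
It fails at once if the tea mug is moved more than 12 mm (distance of tea_mug_mid from where it was at the start of the episode above 0.012 m).
It also fails if it takes over 64 s, if anything falls off the work surface, if the arm or the gripper's body presses on something with over 40 N, if the wrist force passes 120 N, or if a joint passes its speed limit or range.

## Working session

There is one attempt and no reset: what is moved stays moved. The work goes in short steps, Python scripts to look and compute and a tool call to move; the robot and the scene stay as the last step left them, time stands still between calls to the robot, and variables do not carry over. Pictures are saved under pics/ and viewed, about 8 in all and at most 12, crops included, and the job is handed in when it is done.

Besides the shell and the picture viewer there is one more tool, called as name(argument=value, ...) on one line, values as JSON. step_arm: Moves the arm, as the interface text tells. Shift numbers are shares of 25 mm and turn numbers shares of 8 degrees, none past 1 either way. Its arguments: {"type":"object","properties":{"delta_pos":{"type":"array"},"turn":{"type":"array"},"grip":{"type":"array"}},"required":["delta_pos","turn","grip"]}

```bash
mkdir -p pics; cat > h.py <<'E'
import numpy as np, cv2
from plant import get_state, eyes, order
from scipy.spatial.transform import Rotation as R
def cam(n):
    p=eyes.camera_params(n); f=192/np.tan(np.radians(p['fov_y'])/2)
    K=np.array([[f,0,p['cx']],[0,f,p['cy']],[0,0,1.]])
    return K,cv2.Rodrigues(np.array(p['rvec'],float))[0],np.array(p['tvec'],float).reshape(3),p
def ray(c,u,v):
    K,Rm,t,_=c; d=Rm.T@np.linalg.inv(K)@np.array([u,v,1.]); return -Rm.T@t,d
def onz(c,u,v,z):
    o,d=ray(c,u,v); return o+d*(z-o[2])/d[2]
def proj(c,P):
    K,Rm,t,_=c; q=(np.atleast_2d(P)@Rm.T+t)@K.T; return q[:,:2]/q[:,2:]
E
python3 - <<'E'
from h import *
s=get_state(); print({k:np.round(v,3) for k,v in s.items()})
a=[]
for n in("scene","top"):
    c=cam(n); print(n,c[3]); im=eyes.get_image(n); cv2.imwrite(f'pics/{n}0.png',im); 
    cv2.imwrite(f'pics/{n}0b.png',cv2.resize(im,(800,600),interpolation=cv2.INTER_CUBIC))
E
```

```text
{'time_s': np.float64(0.0), 'joint_pos': array([ 0.947,  0.159,  1.598,  0.   ,  1.386, -0.21 ]), 'qd': array([-0.   ,  0.   ,  0.   ,  0.001,  0.001,  0.001]), 'tau': array([ 0.0000e+00, -3.8557e+01, -3.2212e+01,  7.0000e-02,  3.8000e-02,
       -0.0000e+00]), 'ee_pos': array([0.231, 0.526, 0.302]), 'tcp_rot': array([-1.793,  1.569, -2.207]), 'force': array([ 0.074,  0.664, -0.657]), 'moment': array([-0.039,  0.024, -0.028]), 'grip_width': np.float64(0.092)}
scene {'fov_y': 50.90968066087336, 'cx': 264.0016405456321, 'cy': 188.49283115975305, 'rvec': array([ 2.03340443, -0.80142663,  0.40656446]), 'tvec': array([-0.41591103,  0.23707988,  1.09544001])}
top {'fov_y': 47.51396560893674, 'cx': 259.3778145078821, 'cy': 190.93333328024892, 'rvec': array([ 2.17116155, -2.20401007,  0.08956469]), 'tvec': array([-0.09241577,  0.50655356,  1.69862906])}
```

View pics/scene0b.png

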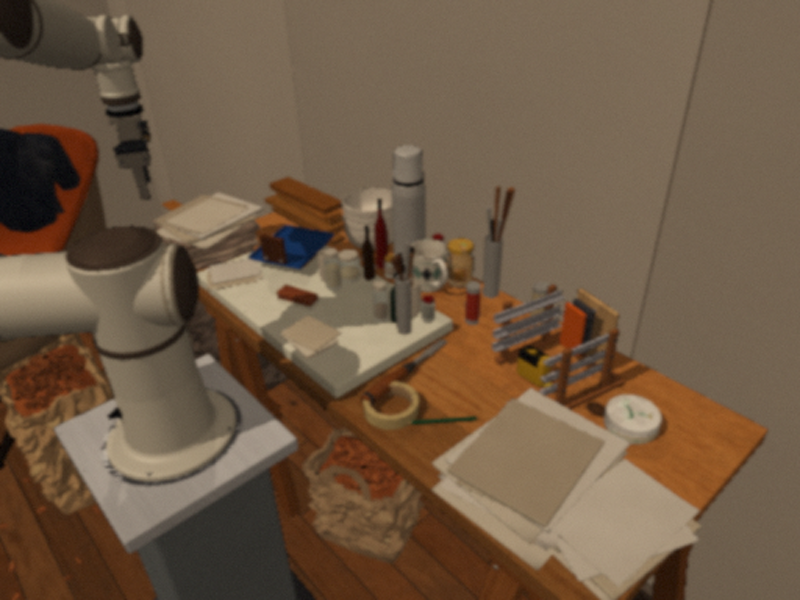

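View pics/top0b.png

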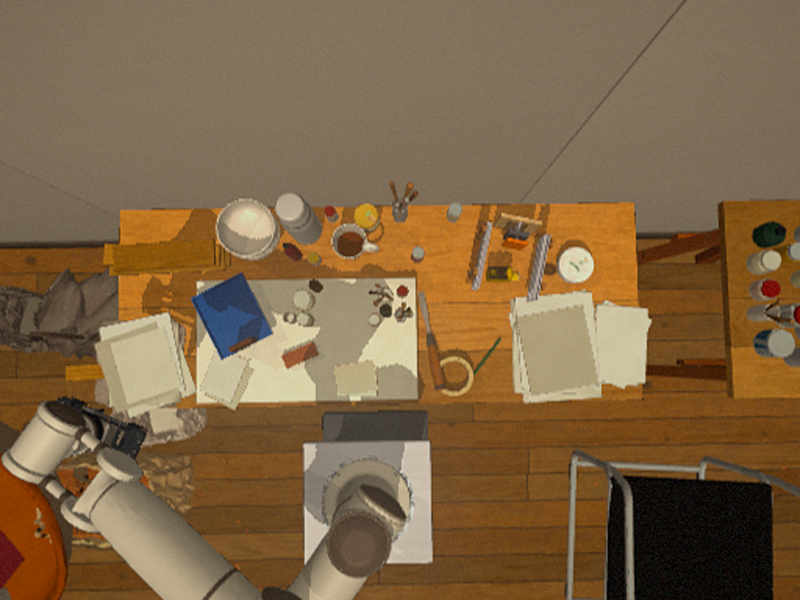

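The tape measure (yellow and black) stands in the rack at top view (500,272), so the 82 mm rails are the right ones. The tray is at (232,317) and the handle seems to be on its near side. Next I zoom in on both.

```bash
python3 - <<'E'
from h import *
im=cv2.imread('pics/top0.png'); c=cam('top')
a=im[168:238,115:185]; b=im[125:205,290:370]
a=cv2.resize(a,(400,400),interpolation=cv2.INTER_CUBIC); b=cv2.resize(b,(400,400),interpolation=cv2.INTER_CUBIC)
s=cv2.imread('pics/scene0.png'); 
d=cv2.resize(s[140:180,155:215],(400,267),interpolation=cv2.INTER_CUBIC); e=cv2.resize(s[175:265,305:405],(400,360),interpolation=cv2.INTER_CUBIC)
o=np.zeros((760,800,3),np.uint8); o[:400,:400]=a;o[:400,400:]=b;o[400:667,:400]=d;o[400:,400:]=e
cv2.imwrite('pics/z.png',cv2.resize(o,(631,600)) if 0 else o[:, :])
cv2.imwrite('pics/z1.png',cv2.resize(o,None,fx=.78,fy=.78,interpolation=cv2.INTER_AREA))
h=cv2.cvtColor(im,cv2.COLOR_BGR2HSV)
m=cv2.inRange(h,(100,120,40),(130,255,255)); m[:, 200:]=0
cn=max(cv2.findContours(m,0,2)[0],key=cv2.contourArea); r=cv2.minAreaRect(cn); print(r)
for z in(.01,.03): print([onz(c,*p,z).round(3)[:2].tolist() for p in cv2.boxPoints(r)])
for p in [(232,317),(512,262),(500,272),(475,288),(532,298),(487,224),(545,235)]: print(p,onz(c,p[0]*.64,p[1]*.64,.128).round(3))
E
```

```text
((146.3000030517578, 202.59999084472656), (43.37971496582031, 32.19937515258789), 63.43495178222656)
[[0.516, 0.442], [0.571, 0.328], [0.417, 0.252], [0.362, 0.364]]
[[0.514, 0.436], [0.569, 0.323], [0.416, 0.248], [0.362, 0.359]]
(232, 317) [0.459 0.309 0.128]
(512, 262) [ 0.58  -0.354  0.128]
(500, 272) [ 0.556 -0.324  0.128]
(475, 288) [ 0.519 -0.264  0.128]
(532, 298) [ 0.493 -0.399  0.128]
(487, 224) [ 0.672 -0.296  0.128]
(545, 235) [ 0.643 -0.434  0.128]
```

View pics/z1.png

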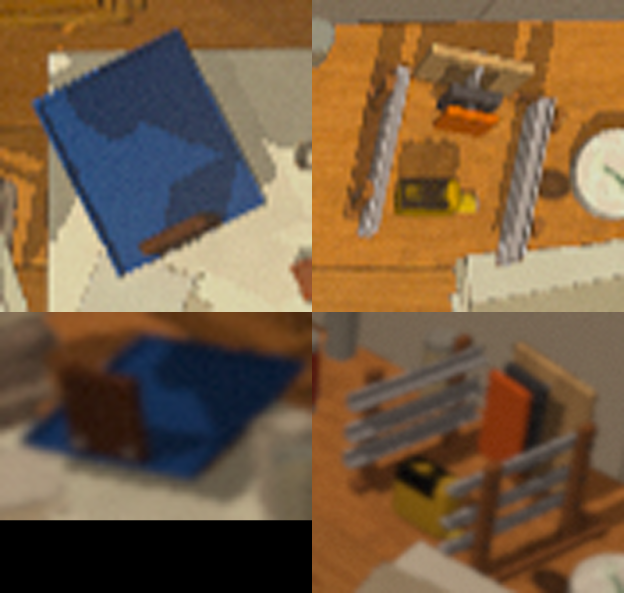

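```bash
cat >> h.py <<'E'
def tri(c1,p1,c2,p2):
    o1,d1=ray(c1,*p1);o2,d2=ray(c2,*p2); A=np.stack([d1,-d2],1); s=np.linalg.lstsq(A,o2-o1,rcond=None)[0]
    a,b=o1+d1*s[0],o2+d2*s[1]; return (a+b)/2,np.linalg.norm(a-b)
def st():
    s=get_state(); Rm=R.from_euler('xyz',s['tcp_rot']).as_matrix(); return s,np.array(s['ee_pos']),Rm
def go(target,yaw,lim=1.0):
    s,p,Rm=st(); yaw=np.radians(yaw); best=None
    for k in(0,np.pi):
        y=np.array([np.cos(yaw+k),np.sin(yaw+k),0]); x=np.array([0,0,-1.]); G=np.stack([x,y,np.cross(x,y)],1)
        rv=R.from_matrix(Rm.T@G).as_rotvec(degrees=True)
        if best is None or np.linalg.norm(rv)<np.linalg.norm(best): best=rv
    print('t',round(s['time_s'],2),'p',p.round(4),'yaw_y',np.degrees(np.arctan2(Rm[1,1],Rm[0,1])).round(2),'tilt',Rm[:,0].round(3),'q6',round(s['joint_pos'][5],2),'F',np.round(s['force'],1))
    print('turn units',(best/8).round(3),'delta units (tool axes now)',(Rm.T@(np.array(target)-p)/.025).round(2),' world mm',((np.array(target)-p)*1000).round(1))
    print('tool z world',Rm[:,2].round(3))
E
python3 - <<'E'
from h import *
ct,cs=cam('top'),cam('scene')
P,e=tri(ct,(155.4,220.3),cs,(174.6,151.2)); print('handle top',P,e)
for n,x,y in[('Ln',368,235),('Lf',403,70),('Rn',512,262),('Rf',545,100)]:
    print(n,onz(ct,290+(x-312)/.78*.2,125+y/.78*.2,.128).round(3))
print('tape',onz(ct,290+(430-312)/.78*.2,125+195/.78*.2,.06).round(3))
go([P[0],P[1],.30],26.5)
E
```

```text
handle top [0.39635335 0.28332218 0.12411762] 0.0034819660414384043
Ln [ 0.516 -0.266  0.128]
Lf [ 0.673 -0.303  0.128]
Rn [ 0.488 -0.401  0.128]
Rf [ 0.642 -0.437  0.128]
tape [ 0.56  -0.335  0.06 ]
t 0.1 p [0.231  0.5261 0.3018] yaw_y 66.29 tilt [-0.001 -0.001 -1.   ] q6 -0.21 F [ 0.5 -0.8 -0.7]
turn units [4.974e+00 2.000e-03 1.200e-02] delta units (tool axes now) [ 0.08 -6.23  9.96]  world mm [ 165.4 -242.8   -1.8]
tool z world [ 0.916 -0.402 -0.   ]
```

step_arm(delta_pos=[[0,-0.62,1],[0,-0.62,1],[0,-0.62,1],[0,-0.62,1],[0,-0.62,1],[0,-0.62,1],[0,-0.62,1],[0,-0.62,1],[0,-0.62,1],[0,-0.62,0.96]], turn=[[0,0,0],[0,0,0],[0,0,0],[0,0,0],[0,0,0],[0,0,0],[0,0,0],[0,0,0],[0,0,0],[0,0,0]], grip=[1,1,1,1,1,1,1,1,1,1])

```text
time_s: 1.35
ee_pos: [0.3971, 0.2835, 0.3023]
tcp_rot: [-2.315, 1.57, -2.729]
force: [1.0, 0.2, -0.1]
grip_width: 0.0917
```

step_arm(delta_pos=[[0,0,0],[0,0,0],[0,0,0],[0,0,0],[0,0,0],[0,0,0]], turn=[[1,0,0],[1,0,0],[1,0,0],[1,0,0],[1,0,0],[0,0,0]], grip=[1,1,1,1,1,1])

```text
time_s: 2.1
ee_pos: [0.3967, 0.2843, 0.3023]
tcp_rot: [-1.634, 1.57, -2.744]
force: [-0.5, -0.8, 0.8]
grip_width: 0.0918
```

```bash
python3 - <<'E'
from h import *
go([.396,.283,.30],26.5); c=cam('wrist'); im=eyes.get_image('wrist'); cv2.imwrite('pics/w1.png',im)
import json; json.dump({k:np.asarray(v).tolist() for k,v in c[3].items()},open('w1.json','w'))
print(c[3], (-c[1].T@c[2]).round(3), c[1][2].round(3))
E
```

```text
t 2.1 p [0.3967 0.2843 0.3023] yaw_y 26.38 tilt [-0.001 -0.    -1.   ] q6 -0.09 F [-0.5 -0.8  0.8]
turn units [-0.016 -0.     0.006] delta units (tool axes now) [ 0.09 -0.05  0.04]  world mm [-0.7 -1.3 -2.3]
tool z world [ 0.444 -0.896 -0.   ]
{'fov_y': 63.84538897921813, 'cx': 257.0295079622482, 'cy': 187.90309930605432, 'rvec': array([-2.80869211, -0.65774427, -0.08471717]), 'tvec': array([-0.48098334,  0.04630092,  0.40993331])} [0.364 0.349 0.383] [ 0.114 -0.233 -0.966]
```

View pics/w1.png

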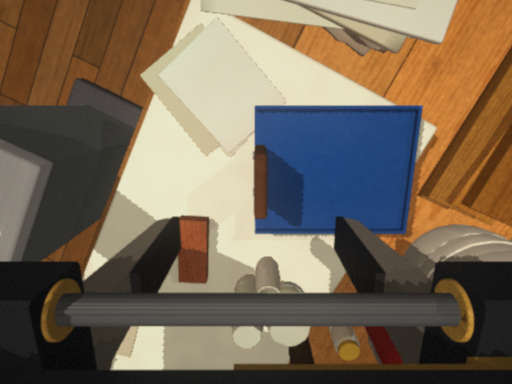

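The wrist view shows the tray nearly square to the picture, with corners at about (255,106), (421,106) and (255,234). The handle is at the left, with its top edge around x≈255–267 and rows 146–218. I compute heights from known lengths.

```bash
python3 - <<'E'
from h import *
import json
p=json.load(open('w1.json')); f=192/np.tan(np.radians(p['fov_y'])/2)
c=(np.array([[f,0,p['cx']],[0,f,p['cy']],[0,0,1.]]),cv2.Rodrigues(np.array(p['rvec']))[0],np.array(p['tvec']),p)
im=cv2.imread('pics/w1.png'); h=cv2.cvtColor(im,cv2.COLOR_BGR2HSV)
m=cv2.inRange(h,(100,120,30),(130,255,255)); m[300:]=0
cn=max(cv2.findContours(m,0,2)[0],key=cv2.contourArea); hull=cv2.convexHull(cn); q=cv2.approxPolyDP(hull,8,True)[:,0]; print(q.tolist())
hb=im[130:235,240:285]; hm=cv2.inRange(cv2.cvtColor(hb,cv2.COLOR_BGR2HSV),(0,60,20),(20,255,160)); ys,xs=np.nonzero(hm); print('handle bbox',xs.min()+240,xs.max()+240,ys.min()+130,ys.max()+130)
for z in(.0,.02,.04,.05,.06):
    P=[onz(c,*a,z+.01) for a in q]; print(z,'sides',[round(1000*np.linalg.norm(P[i]-P[(i+1)%len(P)])) for i in range(len(P))],'mid',np.mean(P,0).round(4))
    for i in range(len(P)): d=P[(i+1)%len(P)]-P[i]; print('   ',np.degrees(np.arctan2(d[1],d[0])).round(1),end='')
    a,b=onz(c,255,ys.min()+130,z+.07),onz(c,255,ys.max()+130,z+.07); print(' handle len',1000*np.linalg.norm(a-b),'mid',((a+b)/2).round(4))
cv2.imwrite('pics/w1z.png',cv2.resize(im[90:250,230:440],None,fx=3.5,fy=3.5,interpolation=cv2.INTER_CUBIC))
E
```

```text
[[421, 106], [404, 232], [256, 232], [256, 107]]
handle bbox 254 266 146 217
0.0 sides [159, 193, 158, 193] mid [0.4851 0.3188 0.01  ]
    -63.7    -153.6    116.3    26.7 handle len 76.57795652342134 mid [0.3969 0.2777 0.07  ]
0.02 sides [150, 183, 149, 183] mid [0.4786 0.3205 0.03  ]
    -63.7    -153.6    116.3    26.7 handle len 71.6882550492939 mid [0.3949 0.2823 0.09  ]
0.04 sides [142, 172, 141, 172] mid [0.4721 0.3221 0.05  ]
    -63.7    -153.6    116.3    26.7 handle len 66.79855357516644 mid [0.3928 0.2868 0.11  ]
0.05 sides [137, 167, 137, 167] mid [0.4689 0.3229 0.06  ]
    -63.7    -153.6    116.3    26.7 handle len 64.35370283810272 mid [0.3918 0.2891 0.12  ]
0.06 sides [133, 162, 132, 162] mid [0.4657 0.3237 0.07  ]
    -63.7    -153.6    116.3    26.7 handle len 61.90885210103898 mid [0.3907 0.2914 0.13  ]
```

View pics/w1z.png

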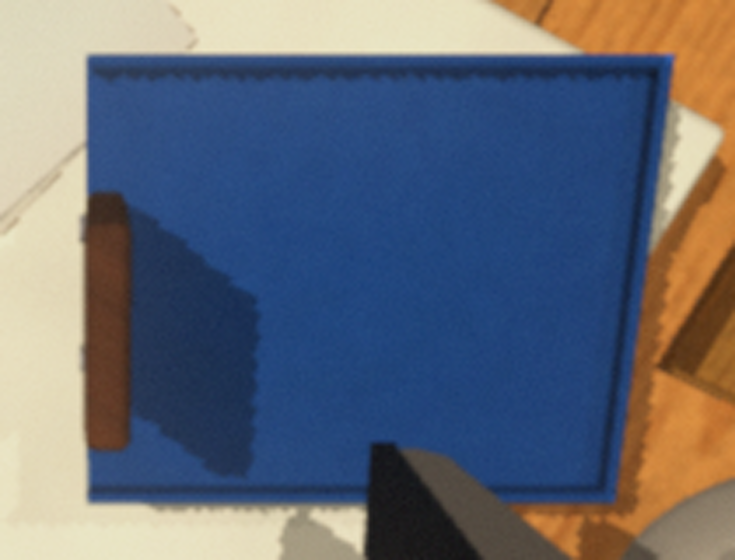

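The sides match 170×140 mm for an underside at z≈0.045. That puts the handle at (0.399, 0.287), yaw 26.5°, with TCP height 0.164 for the grasp.

step_arm(delta_pos=[[0.5,0.13,-0.06],[0.8,0,0],[0.8,0,0],[0.8,0,0],[0.8,0,0],[0.8,0,0],[0.6,0,0],[0.43,0,0],[0,0,0]], turn=[[0,0,0],[0,0,0],[0,0,0],[0,0,0],[0,0,0],[0,0,0],[0,0,0],[0,0,0],[0,0,0]], grip=[1,1,1,1,1,1,1,1,1])

```text
time_s: 3.28
ee_pos: [0.3987, 0.287, 0.1636]
tcp_rot: [-1.644, 1.569, -2.756]
force: [0.1, 0.8, -0.0]
grip_width: 0.0921
```

```bash
python3 - <<'E'
from h import *
go([.399,.287,.164],26.5); im=eyes.get_image('wrist'); cv2.imwrite('pics/w2.png',im)
E
```

```text
t 3.27 p [0.3987 0.287  0.1636] yaw_y 26.31 tilt [-0.002 -0.001 -1.   ] q6 -0.08 F [ 0.1  0.8 -0. ]
turn units [-0.024 -0.001  0.012] delta units (tool axes now) [-0.01  0.01  0.01]  world mm [ 0.3 -0.   0.4]
tool z world [ 0.443 -0.896 -0.   ]
```

View pics/w2.png

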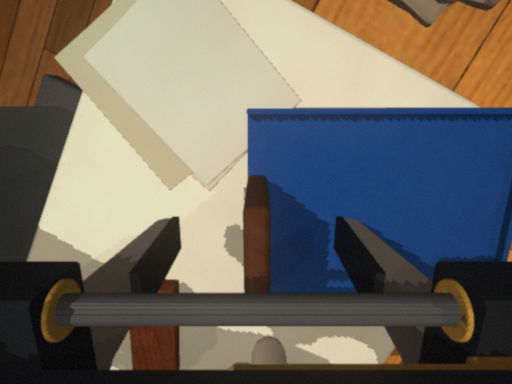

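The handle (column 257) sits midway between the fingers (180 and 335), so I close.

step_arm(delta_pos=[[0,0,0],[0,0,0],[0,0,0],[0,0,0],[0,0,0],[0,0,0],[0,0,0],[0,0,0]], turn=[[0,0,0],[0,0,0],[0,0,0],[0,0,0],[0,0,0],[0,0,0],[0,0,0],[0,0,0]], grip=[-1,-1,-1,-1,-1,-1,-1,-1])

```text
time_s: 4.32
ee_pos: [0.3991, 0.2872, 0.1644]
tcp_rot: [-1.847, 1.571, -2.959]
force: [0.1, 0.7, 0.4]
grip_width: 0.0139
```

step_arm(delta_pos=[[-0.2,0,0],[-0.5,0,0],[-0.8,0,0],[-1,0,0],[-1,0,0],[-1,0,0],[-1,0,0],[-1,0,0],[-0.8,0,0],[-0.5,0,0],[-0.2,0,0],[0,0,0]], turn=[[0,0,0],[0,0,0],[0,0,0],[0,0,0],[0,0,0],[0,0,0],[0,0,0],[0,0,0],[0,0,0],[0,0,0],[0,0,0],[0,0,0]], grip=[-1,-1,-1,-1,-1,-1,-1,-1,-1,-1,-1,-1])

```text
time_s: 5.82
ee_pos: [0.399, 0.2872, 0.3642]
tcp_rot: [-1.694, 1.57, -2.806]
force: [-1.3, 0.4, -2.3]
grip_width: 0.0116
```

step_arm(delta_pos=[[-0.2,-0.5,0.2],[-0.25,-0.9,0.4],[-0.25,-1,0.5],[-0.25,-1,0.5],[-0.25,-0.9,0.4],[0,-0.38,0.15],[0,0,0],[0,0,0],[0,0,0],[0,0,0],[0,0,0],[0,0,0]], turn=[[0,0,0],[0,0,0],[0,0,0],[0,0,0],[0,0,0],[0.4,0,0],[0.8,0,0],[1,0,0],[1,0,0],[1,0,0],[0.55,0,0],[0.2,0,0]], grip=[-1,-1,-1,-1,-1,-1,-1,-1,-1,-1,-1,-1])

```text
time_s: 7.32
ee_pos: [0.3178, 0.1872, 0.3936]
tcp_rot: [-1.245, 1.569, -3.048]
force: [0.0, -0.5, -2.6]
grip_width: 0.012
```

step_arm(delta_pos=[[0,0.1,0.5],[0,0.2,0.9],[0,0.23,1],[0,0.23,1],[0,0.23,1],[0,0.23,1],[0,0.23,1],[0,0.23,1],[0,0.23,1],[0,0.23,1]], turn=[[0,0,0],[0,0,0],[0,0,0],[0,0,0],[0,0,0],[0,0,0],[0,0,0],[0,0,0],[0,0,0],[0,0,0]], grip=[-1,-1,-1,-1,-1,-1,-1,-1,-1,-1])

```text
time_s: 8.57
ee_pos: [0.3154, -0.0551, 0.3943]
tcp_rot: [-0.066, 1.57, -1.869]
force: [0.0, 0.3, -2.0]
grip_width: 0.012
```

step_arm(delta_pos=[[0,0.23,1],[0,0.23,1],[0,0.23,1],[0,0.23,1],[0,0.23,1],[0,0.23,1],[0,0.23,1],[0,0.23,1],[0,0.2,0.8],[0,0.1,0.4],[0,0,0],[0,0,0]], turn=[[0,0,0],[0,0,0],[0,0,0],[0,0,0],[0,0,0],[0,0,0],[0,0,0],[0,0,0],[0,0,0],[0,0,0],[0,0,0],[0,0,0]], grip=[-1,-1,-1,-1,-1,-1,-1,-1,-1,-1,-1,-1])

```text
time_s: 10.07
ee_pos: [0.315, -0.2895, 0.3945]
tcp_rot: [-2.817, 1.571, 1.664]
force: [0.2, -1.3, -3.4]
grip_width: 0.0121
```

```bash
python3 - <<'E'
from h import *
import json
go([.318,-.291,.30],-13.2); c=cam('wrist'); im=eyes.get_image('wrist'); cv2.imwrite('pics/w3.png',im)
json.dump({k:np.asarray(v).tolist() for k,v in c[3].items()},open('w3.json','w'))
cv2.imwrite('pics/top3.png',eyes.get_image('top')); cv2.imwrite('pics/scene3.png',eyes.get_image('scene'))
print(get_state()['grip_width'])
E
```

```text
t 10.07 p [ 0.315  -0.2895  0.3945] yaw_y -13.28 tilt [-0.  0. -1.] q6 -0.8 F [ 0.2 -1.3 -3.4]
turn units [-0.01  -0.002  0.001] delta units (tool axes now) [3.78 0.13 0.03]  world mm [  3.   -1.5 -94.5]
tool z world [-0.23  -0.973 -0.   ]
0.012010509773714415
```

View pics/w3.png

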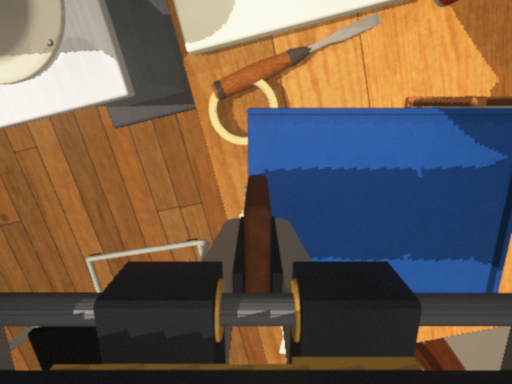

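The tray is held level and hides the rack. I shift sideways so that the left rail shows past the tray's upper edge (row 108).

step_arm(delta_pos=[[0,0.2,0.4],[0,0.4,0.7],[0,0.4,0.7],[0,0.4,0.7],[0,0.2,0.4],[0,0,0],[0,0,0]], turn=[[0,0,0],[0,0,0],[0,0,0],[0,0,0],[0,0,0],[0,0,0],[0,0,0]], grip=[-1,-1,-1,-1,-1,-1,-1])

```text
time_s: 11.1
ee_pos: [0.3373, -0.3694, 0.3945]
tcp_rot: [-2.627, 1.57, 1.853]
force: [0.5, 1.1, -2.3]
grip_width: 0.0119
```

```bash
python3 - <<'E'
from h import *
import json
go([.318,-.291,.30],-13.2); c=cam('wrist'); im=eyes.get_image('wrist'); cv2.imwrite('pics/w4.png',im)
json.dump({k:np.asarray(v).tolist() for k,v in c[3].items()},open('w4.json','w'))
a=cv2.resize(im[0:130,240:512],(800,382),interpolation=cv2.INTER_CUBIC)
t=cv2.imread('pics/top3.png')[125:200,270:380]; b=cv2.resize(t,(320,218),interpolation=cv2.INTER_CUBIC)
o=np.zeros((600,800,3),np.uint8); o[:382]=a; o[382:,:320]=b; cv2.imwrite('pics/z4.png',o)
P=np.array([.580,-.352,0]);x=np.array([np.cos(np.radians(-13.2)),np.sin(np.radians(-13.2)),0]);y=np.array([-x[1],x[0],0])
for X in(-.08,0,.08): print(proj(c,P+x*X+y*.073+np.array([0,0,.128])).round(1))
E
```

```text
t 11.1 p [ 0.3373 -0.3694  0.3945] yaw_y -13.3 tilt [-0.  0. -1.] q6 -0.84 F [ 0.5  1.1 -2.3]
turn units [-0.012 -0.002  0.001] delta units (tool axes now) [ 3.78 -1.47 -2.87]  world mm [-19.3  78.4 -94.5]
tool z world [-0.23  -0.973 -0.   ]
[[405.1  31.1]]
[[483.1  30.9]]
[[561.2  30.7]]
```

View pics/z4.png

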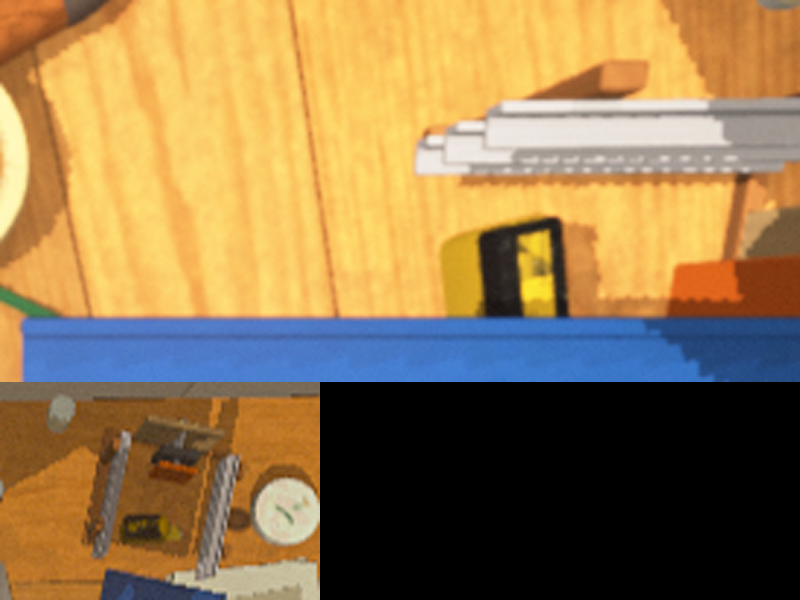

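Left rails: the top rail's flange spans zoom rows 100–110, its ledge runs to row 147, and the near end is at zoom column ~490–500. The tape measure is clear of the tray, and the orange stop shows at (670+,260). I measure the edges.

```bash
python3 - <<'E'
from h import *
import json
p=json.load(open('w4.json')); f=192/np.tan(np.radians(p['fov_y'])/2)
c=(np.array([[f,0,p['cx']],[0,f,p['cy']],[0,0,1.]]),cv2.Rodrigues(np.array(p['rvec']))[0],np.array(p['tvec']),p)
im=cv2.imread('pics/w4.png'); g=cv2.cvtColor(im,cv2.COLOR_BGR2GRAY).astype(float)
for a,b in((416,436),(440,460),(462,475),(485,510)): print(a,g[30:66,a:b].mean(1).round().astype(int).tolist())
print('row43 cols395-415',g[41:46,392:416].mean(0).round().astype(int).tolist())
print('tray edge',[g[100:114,a:a+20].mean(1).round().astype(int).tolist() for a in(260,470)])
e=np.radians(-13.2);x=np.array([np.cos(e),np.sin(e)]);y=np.array([-x[1],x[0]])
P0=np.array([.580,-.352])
def rf(P): d=P[:2]-P0; return (1000*np.array([d@x,d@y])).round(1)
for u in(415,500): print('inner flange edge',u,rf(onz(c,u,37.5,.128)),'ledge edge',rf(onz(c,u,50.3,.118)))
print('near end',rf(onz(c,240+488/2.941,44,.118)))
for z in(.28,.287,.29):print('tray edge',z,rf(onz(c,260,108,z)),rf(onz(c,500,108,z)), 'front corner',rf(onz(c,247.5,112,z-.01)))
tp=np.array([.3373,-.3694]); print('tcp',rf(tp))
for u,v in((555,225),(445,235)): print('tape',rf(onz(c,240+u/2.941,v/2.941,.06)))
print('stop near top', [rf(onz(c,240+675/2.941,262/2.941,z)) for z in(.12,.14,.15)])
E
```

```text
416 [152, 140, 129, 135, 206, 234, 236, 220, 167, 148, 203, 226, 228, 230, 231, 231, 230, 231, 232, 221, 183, 158, 160, 171, 193, 176, 159, 175, 171, 154, 143, 143, 158, 185, 198, 202]
440 [128, 115, 118, 145, 207, 229, 228, 198, 145, 155, 205, 225, 227, 229, 229, 228, 228, 228, 229, 206, 168, 156, 159, 174, 186, 171, 160, 177, 162, 142, 141, 144, 164, 192, 203, 205]
462 [205, 205, 206, 210, 226, 232, 228, 187, 135, 170, 213, 226, 227, 228, 228, 227, 227, 228, 227, 195, 160, 156, 159, 182, 182, 166, 162, 174, 155, 135, 137, 138, 156, 183, 196, 199]
485 [142, 141, 139, 150, 159, 161, 155, 128, 112, 132, 150, 155, 156, 156, 156, 155, 155, 158, 161, 146, 145, 156, 159, 166, 155, 151, 159, 166, 147, 122, 120, 127, 141, 151, 156, 157]
row43 cols395-415 [180, 178, 176, 190, 207, 210, 210, 210, 210, 208, 206, 204, 197, 203, 225, 231, 231, 231, 230, 231, 230, 230, 231, 230]
tray edge [[192, 191, 190, 189, 189, 187, 183, 157, 123, 119, 121, 120, 119, 114], [128, 116, 92, 77, 76, 76, 75, 68, 66, 69, 71, 70, 70, 67]]
inner flange edge 415 [-69.1  67. ] ledge edge [-62.8  56.4]
inner flange edge 500 [18.5 66.8] ledge edge [28.3 56.2]
near end [-73.2  62.6]
tray edge 0.28 [-230.2   -1.7] [-83.  -2.] front corner [-238.2   -4.3]
tray edge 0.287 [-230.2   -1.6] [-88.3  -1.9] front corner [-238.    -4.1]
tray edge 0.29 [-230.3   -1.6] [-90.6  -1.9] front corner [-237.9   -4.1]
tcp [-232.3  -72.4]
tape [-13.9  34.7]
tape [-60.9  30.7]
stop near top [array([ 1.3, 16.5]), array([-11.8,  15.6]), array([-18.4,  15.1])]
```

```bash
python3 - <<'E'
from h import *
go([.3276,-.3020,.207],-12.35)
E
```

```text
t 11.15 p [ 0.3373 -0.3692  0.3945] yaw_y -13.29 tilt [ 0.  0. -1.] q6 -0.84 F [-0.4 -0.7 -2.9]
turn units [-0.117 -0.001 -0.   ] delta units (tool axes now) [ 7.5  -1.   -2.53]  world mm [  -9.7   67.2 -187.5]
tool z world [-0.23  -0.973 -0.   ]
```

step_arm(delta_pos=[[0,-0.2,-0.4],[0.3,-0.3,-0.8],[0.8,-0.3,-0.8],[1,-0.2,-0.53],[1,0,0],[1,0,0],[1,0,0],[1,0,0],[0.8,0,0],[0.4,0,0],[0.2,0,0],[0,0,0]], turn=[[0,0,0],[0,0,0],[0,0,0],[0,0,0],[-0.11,0,0],[0,0,0],[0,0,0],[0,0,0],[0,0,0],[0,0,0],[0,0,0],[0,0,0]], grip=[-1,-1,-1,-1,-1,-1,-1,-1,-1,-1,-1,-1])

```text
time_s: 12.65
ee_pos: [0.3277, -0.3025, 0.2074]
tcp_rot: [0.836, 1.57, -0.952]
force: [-1.0, 0.1, -2.2]
grip_width: 0.0118
```

```bash
python3 - <<'E'
from h import *
go([.3276,-.3020,.207],-12.35)
t=eyes.get_image('top'); s=eyes.get_image('scene'); cv2.imwrite('pics/top5.png',t); cv2.imwrite('pics/scene5.png',s)
a=cv2.resize(t[125:235,270:380],(590,590),interpolation=cv2.INTER_CUBIC); 
# rack-frame rail lines & tray outline overlay in scene/top for check
ct=cam('top'); cs=cam('scene'); O=np.array([.5857,-.3577,0]); e=np.radians(-12.35); x=np.array([np.cos(e),np.sin(e),0]); y=np.array([-x[1],x[0],0])
def ov(im,c,x0,y0,k):
    for sg in(-1,1):
        for z in(.092,.128):
            q=proj(c,np.array([O+x*X+y*.073*sg+[0,0,z] for X in(-.08,.08)])); q=((q-[x0,y0]+.5)*k).astype(int); cv2.line(im,tuple(map(int,q[0])),tuple(map(int,q[1])),(0,255,0) if z>.1 else (255,255,0),1)
ov(a,ct,270,125,590/110)
b=cv2.resize(s[165:275,290:410],None,fx=1.75*1,fy=1.75,interpolation=cv2.INTER_CUBIC); ov(b,cs,290,165,1.75)
o=np.zeros((590,800,3),np.uint8); o[:,:590]=a; o[:b.shape[0],590:590+b.shape[1]]=b[:,:210]; cv2.imwrite('pics/z5.png',o)
E
```

```text
t 12.65 p [ 0.3277 -0.3025  0.2074] yaw_y -12.42 tilt [ 0.    -0.001 -1.   ] q6 -0.8 F [-1.   0.1 -2.2]
turn units [-0.009  0.003 -0.003] delta units (tool axes now) [ 0.01 -0.01 -0.02]  world mm [-0.1  0.5 -0.4]
tool z world [-0.215 -0.977  0.   ]
```

View pics/z5.png

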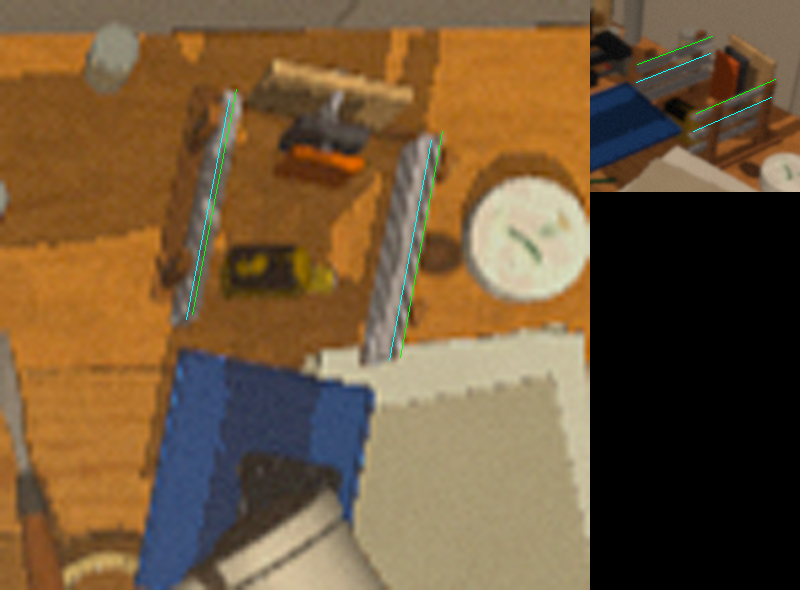

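```bash
python3 - <<'E'
from h import *
ct=cam('top'); O=np.array([.5857,-.3577,0]); e=np.radians(-12.35); x=np.array([np.cos(e),np.sin(e),0]); y=np.array([-x[1],x[0],0])
im=cv2.imread('pics/top5.png'); hsv=cv2.cvtColor(im,cv2.COLOR_BGR2HSV).astype(np.float32)
def samp(ch,xs,ys,z):
    G=np.array([[O+x*X+y*Y+[0,0,z] for Y in ys] for X in xs]).reshape(-1,3); q=proj(ct,G).astype(np.float32)
    return cv2.remap(ch,q[:,0].reshape(len(xs),-1),q[:,1].reshape(len(xs),-1),cv2.INTER_LINEAR)
sat=np.ascontiguousarray(hsv[...,1])
for n,ys in(('L',np.arange(.100,.040,-.002)),('R',np.arange(-.040,-.100,-.002))):
  for xs in(np.arange(-.07,-.01,.004),np.arange(0,.06,.004)):
    p=samp(sat,xs,ys,.118).mean(0); print(n,[(int(round(1000*Y)),int(v)) for Y,v in zip(ys,p)])
m=((hsv[...,0]>100)&(hsv[...,0]<130)&(hsv[...,1]>100)).astype(np.float32)*100
ys=np.arange(.085,-.086,-.002)
for xr in((-.13,-.11),(-.16,-.14)):
  p=samp(m,np.arange(*xr,.004),ys,.1).mean(0); i=np.where(np.diff(np.sign(p-50)))[0]; print('tray',xr,[round(1000*(ys[k]-.002*(50-p[k])/(p[k+1]-p[k])),1) for k in i])
E
```

```text
L [(100, 182), (98, 178), (96, 173), (94, 173), (92, 175), (90, 174), (88, 161), (86, 134), (84, 102), (82, 84), (80, 70), (78, 51), (76, 43), (74, 44), (72, 45), (70, 54), (68, 91), (66, 150), (64, 189), (62, 197), (60, 195), (58, 195), (56, 196), (54, 191), (52, 177), (50, 168), (48, 171), (46, 180), (44, 184), (42, 178)]
L [(100, 181), (98, 178), (96, 175), (94, 174), (92, 175), (90, 175), (88, 162), (86, 130), (84, 92), (82, 66), (80, 54), (78, 46), (76, 41), (74, 41), (72, 40), (70, 44), (68, 72), (66, 132), (64, 184), (62, 198), (60, 196), (58, 194), (56, 193), (54, 191), (52, 191), (50, 192), (48, 193), (46, 192), (44, 192), (42, 191)]
R [(-40, 190), (-42, 192), (-44, 184), (-46, 156), (-48, 103), (-50, 53), (-52, 38), (-54, 38), (-56, 39), (-58, 41), (-60, 40), (-62, 39), (-64, 39), (-66, 39), (-68, 40), (-70, 42), (-72, 46), (-74, 82), (-76, 148), (-78, 186), (-80, 188), (-82, 184), (-84, 182), (-86, 180), (-88, 180), (-90, 181), (-92, 178), (-94, 176), (-96, 175), (-98, 174)]
R [(-40, 192), (-42, 190), (-44, 186), (-46, 169), (-48, 122), (-50, 68), (-52, 42), (-54, 41), (-56, 42), (-58, 43), (-60, 41), (-62, 37), (-64, 38), (-66, 39), (-68, 40), (-70, 44), (-72, 49), (-74, 74), (-76, 136), (-78, 185), (-80, 195), (-82, 192), (-84, 190), (-86, 190), (-88, 191), (-90, 192), (-92, 193), (-94, 195), (-96, 196), (-98, 194)]
tray (-0.13, -0.11) [np.float64(72.6), np.float64(34.9), np.float64(23.0), np.float64(23.0), np.float64(9.5), np.float64(8.1), np.float64(-25.5), np.float64(-61.8)]
tray (-0.16, -0.14) [np.float64(73.1), np.float64(34.1), np.float64(6.2), np.float64(1.7), np.float64(-6.8), np.float64(-7.3), np.float64(-25.1), np.float64(-63.9)]
```

Top-view check: the tray centre reads +5.0 mm and the rails +4.6 mm, the same camera bias for both, so they are aligned within about 1 mm. I start the entry.

step_arm(delta_pos=[[0,0.2,0],[0,0.3,0],[0,0.3,0],[0,0.3,0],[0,0.3,0],[0,0.3,0],[0,0.3,0],[0,0.2,0],[0,0,0]], turn=[[0,0,0],[0,0,0],[0,0,0],[0,0,0],[0,0,0],[0,0,0],[0,0,0],[0,0,0],[0,0,0]], grip=[-1,-1,-1,-1,-1,-1,-1,-1,-1])

```text
time_s: 13.88
ee_pos: [0.3815, -0.3143, 0.2069]
tcp_rot: [-1.546, 1.571, 2.95]
force: [0.2, 0.0, -3.2]
grip_width: 0.0118
```

```bash
python3 - <<'E'
from h import *
go([.3276,-.3020,.207],-12.35); print(get_state()['moment'])
t=eyes.get_image('top'); s=eyes.get_image('scene'); w=eyes.get_image('wrist')
a=cv2.resize(t[130:210,280:370],(450,400),interpolation=cv2.INTER_CUBIC); b=cv2.resize(s[170:260,300:400],(444,400),interpolation=cv2.INTER_CUBIC)[:,:350]
o=np.zeros((600,800,3),np.uint8); o[:400,:450]=a;o[:400,450:]=b; o[400:,:800]=cv2.resize(w[60:188,0:512],(800,200)); cv2.imwrite('pics/z6.png',o)
E
```

```text
t 13.88 p [ 0.3815 -0.3143  0.2069] yaw_y -12.41 tilt [-0.  0. -1.] q6 -0.72 F [ 0.2  0.  -3.2]
turn units [-0.007  0.     0.001] delta units (tool axes now) [-0.   -2.21 -0.02]  world mm [-53.9  12.3   0.1]
tool z world [-0.215 -0.977  0.   ]
[-0.02847922  0.30035643 -0.06714791]
```

View pics/z6.png

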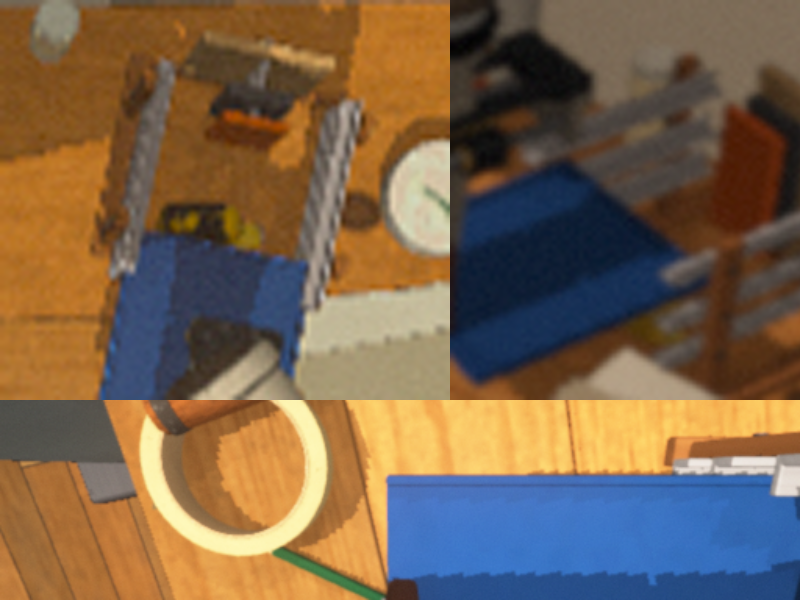

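The tray is in between the top and middle rails with no side force. Next I lower it until it touches.

step_arm(delta_pos=[[0.1,0,0],[0.1,0,0],[0,0,0]], turn=[[0,0,0],[0,0,0],[0,0,0]], grip=[-1,-1,-1])

```text
time_s: 14.4
ee_pos: [0.3811, -0.3141, 0.2015]
tcp_rot: [-2.258, 1.57, 2.237]
force: [0.6, 0.6, -2.7]
grip_width: 0.012
```

```bash
python3 -c "
from h import *
go([0,0,0],-12.35); print(get_state()['moment'].round(2) if hasattr(get_state()['moment'],'round') else get_state()['moment'])"
```

```text
t 14.4 p [ 0.3811 -0.3141  0.2015] yaw_y -12.44 tilt [-0.     0.001 -1.   ] q6 -0.72 F [ 0.6  0.6 -2.7]
turn units [-0.011 -0.004  0.004] delta units (tool axes now) [  8.08 -17.59  -8.98]  world mm [-381.1  314.1 -201.5]
tool z world [-0.215 -0.977 -0.001]
[-0.01  0.23 -0.01]
```

step_arm(delta_pos=[[0.04,0,0],[0,0,0]], turn=[[0,0,0],[0,0,0]], grip=[-1,-1])

```text
time_s: 14.65
ee_pos: [0.3813, -0.3142, 0.2009]
tcp_rot: [-2.0, 1.571, 2.495]
force: [-0.2, -0.1, -3.4]
grip_width: 0.0122
```

step_arm(delta_pos=[[0.04,0,0],[0.04,0,0],[0,0,0]], turn=[[0,0,0],[0,0,0],[0,0,0]], grip=[-1,-1,-1])

```text
time_s: 15.02
ee_pos: [0.3812, -0.3142, 0.1988]
tcp_rot: [-2.207, 1.571, 2.288]
force: [-1.0, -0.3, -3.5]
grip_width: 0.0114
```

```bash
python3 -c "
from h import *
go([0,0,0],-12.35); print(get_state()['moment'])"
```

```text
t 15.03 p [ 0.3812 -0.3142  0.1988] yaw_y -12.43 tilt [-0.  0. -1.] q6 -0.72 F [-1.  -0.3 -3.5]
turn units [-0.01  -0.001  0.002] delta units (tool axes now) [  7.96 -17.6   -8.99]  world mm [-381.2  314.2 -198.8]
tool z world [-0.215 -0.977 -0.   ]
[-0.00628714  0.27881771  0.03614657]
```

step_arm(delta_pos=[[0.04,0,0],[0,0,0]], turn=[[0,0,0],[0,0,0]], grip=[-1,-1])

```text
time_s: 15.28
ee_pos: [0.3813, -0.3142, 0.1979]
tcp_rot: [-2.317, 1.571, 2.178]
force: [-0.0, 0.6, -2.7]
grip_width: 0.0118
```

```bash
python3 -c "
from h import *
go([0,0,0],-12.35); print(get_state()['moment'])"
```

```text
t 15.28 p [ 0.3813 -0.3142  0.1979] yaw_y -12.43 tilt [-0.  0. -1.] q6 -0.72 F [-0.   0.6 -2.7]
turn units [-0.01  -0.001  0.001] delta units (tool axes now) [  7.92 -17.6   -8.99]  world mm [-381.3  314.2 -197.9]
tool z world [-0.215 -0.977 -0.   ]
[-0.0116769   0.22246388 -0.02699213]
```

step_arm(delta_pos=[[0.04,0,0],[0.04,0,0],[0,0,0]], turn=[[0,0,0],[0,0,0],[0,0,0]], grip=[-1,-1,-1])

```text
time_s: 15.65
ee_pos: [0.3812, -0.3142, 0.1958]
tcp_rot: [-2.418, 1.571, 2.077]
force: [-0.6, -0.1, -2.8]
grip_width: 0.0119
```

```bash
python3 -c "
from h import *
go([0,0,0],-12.35); print(get_state()['moment'])"
```

```text
t 15.65 p [ 0.3812 -0.3142  0.1958] yaw_y -12.43 tilt [-0.  0. -1.] q6 -0.72 F [-0.6 -0.1 -2.8]
turn units [-0.01  -0.001  0.001] delta units (tool axes now) [  7.84 -17.6   -8.99]  world mm [-381.2  314.2 -195.8]
tool z world [-0.215 -0.977 -0.   ]
[0.01365336 0.22070293 0.03357303]
```

step_arm(delta_pos=[[0.04,0,0],[0,0,0]], turn=[[0,0,0],[0,0,0]], grip=[-1,-1])

```text
time_s: 15.9
ee_pos: [0.3813, -0.3142, 0.1949]
tcp_rot: [-2.132, 1.571, 2.364]
force: [-0.4, 0.0, -3.5]
grip_width: 0.0116
```

```bash
python3 -c "
from h import *
go([0,0,0],-12.35); print(get_state()['moment'])
im=eyes.get_image('scene');cv2.imwrite('pics/scene7.png',im);cv2.imwrite('pics/s7.png',cv2.resize(im[170:260,290:400],(733,600),interpolation=cv2.INTER_CUBIC))"
```

```text
t 15.9 p [ 0.3813 -0.3142  0.1949] yaw_y -12.43 tilt [-0.  0. -1.] q6 -0.72 F [-0.4  0.  -3.5]
turn units [-0.01  -0.001  0.001] delta units (tool axes now) [  7.8  -17.6   -8.99]  world mm [-381.3  314.2 -194.9]
tool z world [-0.215 -0.977 -0.   ]
[-0.04785431  0.22353293  0.01878835]
```

No contact yet. The first triangulation (handle top at 0.124) implied a rest about 9 mm higher, so contact should come near TCP 0.192. I continue.

step_arm(delta_pos=[[0.04,0,0],[0,0,0]], turn=[[0,0,0],[0,0,0]], grip=[-1,-1])

```text
time_s: 16.2
ee_pos: [0.3813, -0.3142, 0.1939]
tcp_rot: [-2.336, 1.571, 2.16]
force: [-1.0, 0.3, -2.9]
grip_width: 0.0116
```

step_arm(delta_pos=[[0.04,0,0],[0,0,0]], turn=[[0,0,0],[0,0,0]], grip=[-1,-1])

```text
time_s: 16.45
ee_pos: [0.3817, -0.3146, 0.1935]
tcp_rot: [1.122, 1.569, -0.665]
force: [0.1, -0.6, -0.5]
grip_width: 0.0119
```

```bash
python3 -c "
from h import *
go([0,0,0],-12.35); print(get_state()['moment'])"
```

```text
t 16.45 p [ 0.3817 -0.3146  0.1935] yaw_y -12.43 tilt [ 0.001 -0.001 -1.   ] q6 -0.72 F [ 0.1 -0.6 -0.5]
turn units [-0.01   0.005 -0.01 ] delta units (tool axes now) [  7.71 -17.63  -9.01]  world mm [-381.7  314.6 -193.5]
tool z world [-0.215 -0.977  0.001]
[-0.00765934 -0.2141925   0.0768233 ]
```

step_arm(delta_pos=[[0.04,0,0],[0,0,0]], turn=[[0,0,0],[0,0,0]], grip=[-1,-1])

```text
time_s: 16.7
ee_pos: [0.3819, -0.3149, 0.193]
tcp_rot: [1.026, 1.568, -0.761]
force: [-1.2, 1.1, 4.5]
grip_width: 0.0115
```

```bash
python3 -c "
from h import *
go([0,0,0],-12.35); print(get_state()['moment'])"
```

```text
t 16.7 p [ 0.3819 -0.3149  0.193 ] yaw_y -12.43 tilt [ 0.002 -0.002 -1.   ] q6 -0.72 F [-1.2  1.1  4.5]
turn units [-0.01   0.01  -0.016] delta units (tool axes now) [  7.67 -17.65  -9.02]  world mm [-381.9  314.9 -193. ]
tool z world [-0.215 -0.977  0.001]
[ 0.05572448 -0.52094228  0.09251396]
```

Contact at TCP z≈0.1935 with both sides about even. I ease up 1 mm and slide 55 mm.

step_arm(delta_pos=[[-0.04,0,0],[0,0.2,0],[0,0.25,0],[0,0.25,0],[0,0.25,0],[0,0.25,0],[0,0.25,0],[0,0.25,0],[0,0.2,0],[0,0.2,0],[0,0.1,0],[0,0,0]], turn=[[0,0,0],[0,0,0],[0,0,0],[0,0,0],[0,0,0],[0,0,0],[0,0,0],[0,0,0],[0,0,0],[0,0,0],[0,0,0],[0,0,0]], grip=[-1,-1,-1,-1,-1,-1,-1,-1,-1,-1,-1,-1])

```text
time_s: 18.2
ee_pos: [0.4358, -0.3265, 0.1935]
tcp_rot: [0.905, 1.569, -0.882]
force: [-1.6, -0.4, 5.4]
grip_width: 0.0122
```

```bash
python3 -c "
from h import *
go([0,0,0],-12.35); print(get_state()['moment'])
t=eyes.get_image('top'); s=eyes.get_image('scene'); 
a=cv2.resize(t[130:210,280:370],(450,400),interpolation=cv2.INTER_CUBIC); b=cv2.resize(s[170:260,300:400],(444,400),interpolation=cv2.INTER_CUBIC)[:,:350]
cv2.imwrite('pics/z8.png',np.hstack([a,b]))"
```

```text
t 18.2 p [ 0.4358 -0.3265  0.1935] yaw_y -12.41 tilt [ 0.001 -0.001 -1.   ] q6 -0.65 F [-1.6 -0.4  5.4]
turn units [-0.008  0.006 -0.008] delta units (tool axes now) [  7.71 -19.84  -9.02]  world mm [-435.8  326.5 -193.5]
tool z world [-0.215 -0.977  0.001]
[-0.05651077 -0.35531809 -0.00890381]
```

View pics/z8.png

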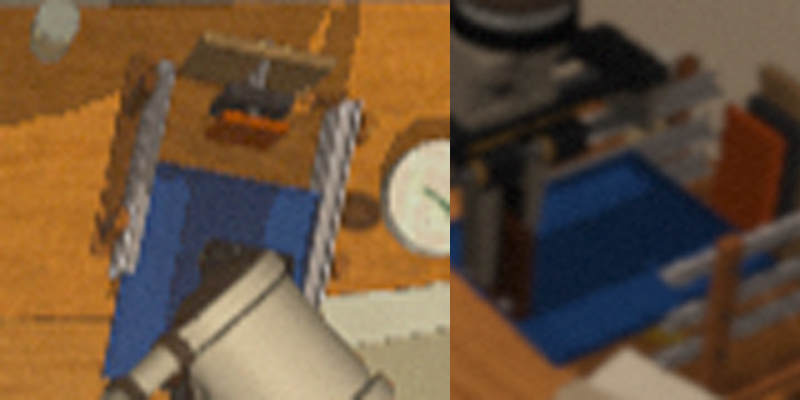

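The tray is on the middle rails, with about 25–40 mm left to the stop. I advance 15 mm, then creep.

step_arm(delta_pos=[[-0.02,0.15,0],[0,0.15,0],[0,0.15,0],[0,0.15,0],[0,0,0]], turn=[[0,0,0],[0,0,0],[0,0,0],[0,0,0],[0,0,0]], grip=[-1,-1,-1,-1,-1])

```text
time_s: 18.92
ee_pos: [0.4503, -0.3296, 0.1936]
tcp_rot: [1.073, 1.57, -0.714]
force: [0.6, -0.7, 4.0]
grip_width: 0.012
```

step_arm(delta_pos=[[0,0.08,0],[0,0.08,0],[0,0,0]], turn=[[0,0,0],[0,0,0],[0,0,0]], grip=[-1,-1,-1])

```text
time_s: 19.3
ee_pos: [0.4538, -0.3303, 0.1937]
tcp_rot: [0.365, 1.57, -1.422]
force: [-0.8, -0.3, 4.7]
grip_width: 0.0117
```

step_arm(delta_pos=[[0,0.08,0],[0,0.08,0],[0,0,0]], turn=[[0,0,0],[0,0,0],[0,0,0]], grip=[-1,-1,-1])

```text
time_s: 19.68
ee_pos: [0.4577, -0.3312, 0.1937]
tcp_rot: [0.242, 1.57, -1.545]
force: [-0.5, 0.4, 5.8]
grip_width: 0.0116
```

step_arm(delta_pos=[[0,0.08,0],[0,0.08,0],[0,0,0]], turn=[[0,0,0],[0,0,0],[0,0,0]], grip=[-1,-1,-1])

```text
time_s: 20.05
ee_pos: [0.4615, -0.332, 0.1937]
tcp_rot: [-0.064, 1.57, -1.852]
force: [-1.3, -0.7, 5.1]
grip_width: 0.0118
```

step_arm(delta_pos=[[0,0.08,0],[0,0,0]], turn=[[0,0,0],[0,0,0]], grip=[-1,-1])

```text
time_s: 20.3
ee_pos: [0.4635, -0.3325, 0.1937]
tcp_rot: [-0.105, 1.57, -1.892]
force: [-0.7, -0.4, 6.3]
grip_width: 0.0122
```

step_arm(delta_pos=[[0,0.08,0],[0,0,0]], turn=[[0,0,0],[0,0,0]], grip=[-1,-1])

```text
time_s: 20.55
ee_pos: [0.4654, -0.3329, 0.1937]
tcp_rot: [-0.212, 1.57, -2.0]
force: [-1.3, -0.0, 5.1]
grip_width: 0.0118
```

step_arm(delta_pos=[[0,0.08,0],[0,0,0]], turn=[[0,0,0],[0,0,0]], grip=[-1,-1])

```text
time_s: 20.8
ee_pos: [0.4671, -0.3333, 0.1937]
tcp_rot: [-1.251, 1.57, -3.038]
force: [-2.1, 0.6, 7.5]
grip_width: 0.0121
```

step_arm(delta_pos=[[0,0.08,0],[0,0,0]], turn=[[0,0,0],[0,0,0]], grip=[-1,-1])

```text
time_s: 21.05
ee_pos: [0.4689, -0.3337, 0.1938]
tcp_rot: [-1.487, 1.569, 3.009]
force: [-3.6, 0.4, 7.4]
grip_width: 0.0117
```

step_arm(delta_pos=[[0,0.06,0],[0,0,0]], turn=[[0,0,0],[0,0,0]], grip=[-1,-1])

```text
time_s: 21.3
ee_pos: [0.4701, -0.3339, 0.1938]
tcp_rot: [-1.539, 1.569, 2.957]
force: [-6.0, 1.1, 8.8]
grip_width: 0.0118
```

step_arm(delta_pos=[[0,0.06,0],[0,0,0],[0,0,0],[0,0,0]], turn=[[0,0,0],[0,0,0],[0,0,0],[0,0,0]], grip=[-1,-1,-1,-1])

```text
time_s: 21.8
ee_pos: [0.4713, -0.3342, 0.1938]
tcp_rot: [-1.569, 1.568, 2.927]
force: [-7.6, 2.3, 10.3]
grip_width: 0.0119
```

```bash
python3 -c "
from h import *
f=[]
for i in range(8): s=get_state(); f.append(s['force']); eyes.get_image('top')
print(np.mean(f,0).round(2),(np.mean(f,0)@[.977,-.214,0]).round(2)); go([0,0,0],-12.35)"
```

```text
[-7.33  2.11  9.68] -7.61
t 22.2 p [ 0.4713 -0.3342  0.1938] yaw_y -12.42 tilt [-0.003  0.001 -1.   ] q6 -0.61 F [-6.6  2.6  9.3]
turn units [-0.009 -0.     0.019] delta units (tool axes now) [  7.81 -21.27  -9.  ]  world mm [-471.3  334.2 -193.8]
tool z world [-0.215 -0.977 -0.   ]
```

About 6 N on the stop (roughly 5 mm), held for about 0.9 s. Now I back off gently while still gripping, so the spring cannot fling the tray on release.

step_arm(delta_pos=[[0,-0.05,0],[0,-0.05,0],[0,-0.05,0],[0,0,0],[0,0,0]], turn=[[0,0,0],[0,0,0],[0,0,0],[0,0,0],[0,0,0]], grip=[-1,-1,-1,-1,-1])

```text
time_s: 22.82
ee_pos: [0.4685, -0.3335, 0.1938]
tcp_rot: [-1.014, 1.57, -2.802]
force: [-2.9, 1.2, 6.4]
grip_width: 0.0121
```

```bash
cat > f.py <<'E'
from h import *
f=[]
for i in range(8): s=get_state(); f.append(s['force']); eyes.get_image('top')
print(np.mean(f,0).round(2),'along',(np.mean(f,0)@[.977,-.214,0]).round(2)); go([0,0,0],-12.35)
E
python3 f.py
```

```text
[-2.3   0.83  6.42] along -2.42
t 23.23 p [ 0.4684 -0.3335  0.1937] yaw_y -12.43 tilt [-0. -0. -1.] q6 -0.61 F [-1.6  1.3  6.7]
turn units [-0.01   0.001  0.003] delta units (tool axes now) [  7.76 -21.17  -9.  ]  world mm [-468.4  333.5 -193.7]
tool z world [-0.215 -0.977  0.   ]
```

step_arm(delta_pos=[[0,-0.05,0],[-0.03,0,0],[-0.02,0,0],[0,0,0],[0,0,0]], turn=[[0,0,0],[0,0,0],[0,0,0],[0,0,0],[0,0,0]], grip=[-1,-1,-1,-1,-1])

```text
time_s: 23.85
ee_pos: [0.4668, -0.3329, 0.194]
tcp_rot: [-1.992, 1.569, 2.503]
force: [-0.0, -0.1, -1.0]
grip_width: 0.0117
```

```bash
python3 f.py
```

```text
[-1.23 -0.05 -1.77] along -1.19
t 24.25 p [ 0.4669 -0.3328  0.1942] yaw_y -12.42 tilt [-0.001  0.001 -1.   ] q6 -0.61 F [-1.7  0.3 -3.4]
turn units [-0.009 -0.006  0.01 ] delta units (tool axes now) [  7.8  -21.09  -8.98]  world mm [-466.9  332.8 -194.2]
tool z world [-0.215 -0.977 -0.001]
```

step_arm(delta_pos=[[0,0,0],[0,0,0],[0,0,0],[0,0,0],[0,0,0],[0,0,0],[0,0,0]], turn=[[0,0,0],[0,0,0],[0,0,0],[0,0,0],[0,0,0],[0,0,0],[0,0,0]], grip=[-0.6,-0.5,-0.4,-0.3,-0.2,-0.1,-0.1])

```text
time_s: 25.12
ee_pos: [0.4672, -0.3332, 0.1947]
tcp_rot: [-1.892, 1.571, 2.604]
force: [0.1, -1.1, -0.2]
grip_width: 0.0415
```

step_arm(delta_pos=[[-0.2,0,0],[-0.5,0,0],[-0.8,0,0],[-0.8,0,0],[-0.8,0,0],[-0.8,0,0],[-0.8,0,0],[-0.8,0,0],[-0.5,0,0],[-0.2,0,0],[0,0,0]], turn=[[0,0,0],[0,0,0],[0,0,0],[0,0,0],[0,0,0],[0,0,0],[0,0,0],[0,0,0],[0,0,0],[0,0,0],[0,0,0]], grip=[-0.1,-0.1,-0.1,-0.1,-0.1,-0.1,-0.1,-0.1,-0.1,-0.1,-0.1])

```text
time_s: 26.5
ee_pos: [0.4672, -0.3332, 0.3497]
tcp_rot: [-0.586, 1.571, -2.373]
force: [-0.1, -0.7, -0.7]
grip_width: 0.0413
```

```bash
python3 -c "
from h import *
go([0,0,0],-12.35)
t=eyes.get_image('top'); s=eyes.get_image('scene'); w=eyes.get_image('wrist')
a=cv2.resize(t[130:210,280:370],(338,300),interpolation=cv2.INTER_CUBIC); b=cv2.resize(s[170:260,300:400],(333,300),interpolation=cv2.INTER_CUBIC)
o=np.zeros((600,671,3),np.uint8);o[:300,:338]=a;o[:300,338:]=b;o[300:,:400]=cv2.resize(w,(400,300)); cv2.imwrite('pics/z9.png',o); cv2.imwrite('pics/w9.png',w)"
```

```text
t 26.5 p [ 0.4672 -0.3332  0.3497] yaw_y -12.43 tilt [-0. -0. -1.] q6 -0.61 F [-0.1 -0.7 -0.7]
turn units [-0.01  0.    0.  ] delta units (tool axes now) [ 13.99 -21.12  -8.99]  world mm [-467.2  333.2 -349.7]
tool z world [-0.215 -0.977  0.   ]
```

View pics/z9.png

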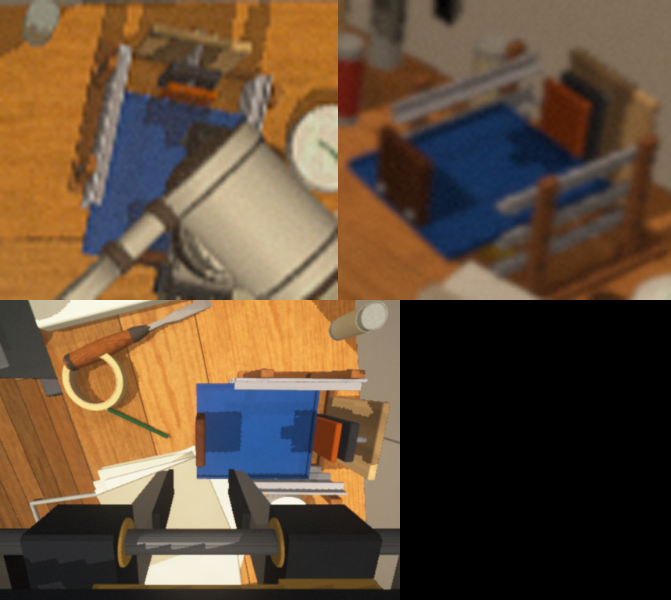

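The final view shows the tray on the middle rails, handle outward, with its rear edge meeting the orange stop; the tape measure and pot look unmoved. One numeric check of the tray position against the release pose, then I hand in.

```bash
python3 - <<'E'
from h import *
c=cam('wrist'); w=eyes.get_image('wrist'); h=cv2.cvtColor(w,cv2.COLOR_BGR2HSV); m=cv2.inRange(h,(100,120,30),(130,255,255)); m[235:]=0
cn=max(cv2.findContours(m,0,2)[0],key=cv2.contourArea); q=cv2.approxPolyDP(cv2.convexHull(cn),6,True)[:,0]
T=np.array([.4672,-.3332]); e=np.radians(-12.4); x=np.array([np.cos(e),np.sin(e)]); y=np.array([-x[1],x[0]])
for a in q: P=onz(c,*a,.09)[:2]-T; print(a.tolist(),'rel. to release TCP mm',(1000*np.array([P@x,P@y])).round(1))
hs=cv2.inRange(h,(3,170,110),(14,255,255)); row=w[165,:]; r=np.where(hs[150:200,380:450].sum(0)>255*10)[0]; print('stop cols',r.min()+380 if len(r) else None)
E
```

```text
[253, 108] rel. to release TCP mm [-4.8 69.7]
[408, 116] rel. to release TCP mm [161.5  61.2]
[394, 227] rel. to release TCP mm [161.1 -66.4]
[253, 227] rel. to release TCP mm [ -5.4 -66.4]
stop cols 424
```

```bash
python3 -c "
from h import *
print(order.close_job())"
```

```text
the job is handed in; nothing more can be done
None
```

The tray is in the rack on the 82 mm rails, covering the tape measure, and I handed the job in at about 27 s of the 64 s allowed; no verdict was reported.

- **Insertion:** I slid the tray in rear edge first, with the handle towards the robot. I pressed the stop with about 6 N (roughly 5 mm) for about 0.9 s. Then I eased back to about 1 N and let go, so the spring could not throw the tray back.
- **Final position:** After release, the tray's front edge was within 1 mm of the release position. Its rear edge meets the orange stop in the wrist view, and the gripper is 155 mm clear above. The tape measure and wax pot look unmoved; I did not measure them, and did not check the mug again.
- **Checks that disagreed:**
  - My first estimate of the tray's starting height was about 8–9 mm too low; the first triangulation was closer. I lowered the tray by feel until it touched the rails, so this had no effect.
  - The top camera read about 5 mm sideways of the wrist camera. The shift was the same for the tray and the rails, so their alignment still agreed to about 1 mm.

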